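Pin the rocker plate and wedge its toe off the base

ROBOT

A 6-joint arm with a two-finger parallel gripper is mounted at the origin on a cart in front of the work surface, level with it; the furniture and walls round the work are solid. World frame = base frame: x ahead of the robot, y to its left, z up, the work surface at z = 0. Lengths are in m, angles in rad, forces in N, time in s.
With the tool pointing down it reaches from about 0.325 to 0.85 m from the base axis. Payload 4.4 kg.
Tool frame: the origin (TCP) lies between the finger pads; the fingertips stand 11 mm ahead of it and the grasp point (between the pads) lies 8 mm behind it; z points along the fingers, y is the direction in which the jaws open and shut (so a half turn about z gives the same grasp; the last joint's range is limited). The gripper opens to 94 mm and grips with 3 to 60 N. Pads are 16 mm wide; open, the fingers measure 119 mm over their backs; the gripper's body (75 mm by 177 mm) begins 78 mm behind the grasp point.
Start: joints at [-1.337, 0.207, 1.542, -0, 1.393, -0.15], TCP at [0.215, -0.533, 0.193] pointing down, gripper open.
Joint ranges: [-2.73, 2.73], [-0.86, 2.22], [0.23, 2.46], [-1.11, 4.25], [0.08, 2.63], [-2.82, 2.82]. Speed limits (rad/s): [2.79, 2.79, 3.14, 3.14, 3.14, 3.14].

INTERFACE

Orientations are given as a unit quaternion [w, x, y, z].
In Python, from bench import env gives the robot as it stands.
- The arm moves only by the shell command python3 -m pendant 'ROWS' [FORCE]. ROWS is JSON, a list of rows, each a list of 3 entries, a list of its own where there are three numbers: the opening, from 0 (shut) to 1 (fully open), then the shift along the tool's x, y, z in m, then the turn, a rotation vector about the tool's x, y, z in degrees. In form: [[claw, [x, y, z], [wx, wy, wz]], ...]. A call has 1 to 10 rows; each row is the pose to reach, as a shift and turn from the pose measured when the call began, along the tool's axes at that moment; what a row does not reach only later rows make up. A row lasts 1/12 s, in which the tool goes at most 41.7 mm and 7.16 degrees, less where a joint would pass 70% of its speed; a pose out of reach is approached as far as the arm can. A call with a gripper value outside its range is refused whole. The fingers move at their own pace and stop on an object; FORCE is the grip in N (left out, the last holds). Time passes only in rows, so rows that repeat a pose let the fingers close. It gives the time, the measured TCP pose, the force and the opening at its end, in the units of the state.
- env.sense(): the state, without advancing time (a new reading comes with each control period).
- env.capture(name): name is "scene" or "top"; returns the picture (420x560x3 uint8, red, green, blue); there is no depth.
- env.camera_info(name): a dict with "fx", "fy", "cx", "cy" (pixels), "distortion" ([k1, k2, p1, p2, k3] as OpenCV has them; the pictures are not rectified), "eye" and "orientation" of the camera in the world. Camera axes: x right, y down, z forward; pixel columns grow to the right and rows downward; lengths in m; the calibration is good to about 2 mm. A picture is of the moment at which its call begins. camera_info takes no time and is no camera call.
- env.sign_off(): hands the job in, once; it reports no verdict.
Trained networks look in the newest picture that a camera, given by its name, has taken for a name from the list of things; names that differ only in an ending like _2 or _b are one class to them, and where a whole thing is asked for, a point or a joint stands for the part that bears it (a point fixed in the world has none). Each returns a list of dicts, best first, with "score" (0 to 1); they miss things now and then, are a little off and sometimes report something else, mostly with a low value. They report only what shows in the picture. A call takes as long as a camera call.
- env.spot_in(query, camera): "extent" ([left, top, right, bottom] in pixels, round what is visible of it).
The state is a dict: "clock": time; "joints": joint angles; "qd": joint speeds; "joint_torque": joint torques, N m; "eef_pos": TCP position; "tcp_rot": TCP orientation; "force": force on the tool from outside, world axes, zero at the start; "torque": the same for the moment, N m; "width": finger opening in m.
Only numpy, scipy, OpenCV 4.12 (cv2) and the standard library are available. Lean on these libraries where they do the work, as an engineer would, in place of code of your own. Each camera call takes 0.05 s, during which the arm holds its last target. There are 200 camera calls.

TASK

While the rocker plate lies flat, move the loose pin from its wooden block into the hole in the plate's heel, fully home through the plate and the base under it. Then set the steel wedge flat on the base and push its thin end squarely under the middle of the plate's toe until both toe feet have just lifted off the base, about 3 mm. Finish while still gripping the wedge there with the toe riding on it, not touching plate or pin, and leave the other things on the bench alone.

Things in the scene. Friction and masses are not known exactly. Their poses are not given: they have to be found in the camera images.
- board: Pale wooden board 213 x 810 x 16 mm fixed on the bench; its top, 16 mm above the bench, carries base, pin block and wedge. Origin: centre of its underside.
- base: Aluminium base plate fixed to the board, 256 x 76 x 12 mm. Origin: centre of its underside, on the board; z up. +x is the long axis, to the heel (pin) end; -x the toe end, to the robot's left give or take 17 degrees. From x = -128 to -5 mm its top is bare for the wedge, but for a 5 mm high, 12 mm wide screw head at x = -118, y = 29 and -29 mm.
- base_hole (a point): Centre of the mouth of the 14 mm through-hole in the base plate, on its top face (12 mm above the board), at x = +105 mm in the base's frame.
- plate: Loose rocker plate lying on the base: steel slab 130 x 64 x 10 mm on 8 mm feet, a 66 mm steel bench block fixed on its toe part (top 37 mm over the feet), 0.4 to 0.8 kg. Origin: mid footprint, foot level; starts at x = 60 mm on the base, axes parallel. Heel foot: full width, x = 20 to 65. Toe feet: sides, 10 mm wide, 44 mm apart, x = -65 to -35. Toe edge x = -65: opening 44 wide, 8 high.
- plate_hole (a point): Centre of the mouth of the 14 mm vertical through-hole in the heel of the rocker plate, on its top face, 18 mm above foot level (30 mm above the board), right over base_hole.
- toe_plus (a point): Underside of the toe foot on the +y side, at the toe edge of the rocker plate. 12 mm above the board while the plate lies flat; rises as the toe is lifted.
- toe_minus (a point): The same point on the -y side toe foot.
- pin_block: Wooden block 56 x 56 x 34 mm fixed to the board, with a 14 mm hole 30 mm deep in its top in which the pin stands. Origin: centre of its underside.
- pin: Loose steel pin, upright: shank 12 mm thick, 28 long, chamfered tip; round head 22 mm across, 32 high; 60 long in all. Origin: centre of its tip; z runs up to the head. At the start the head's shoulder rests on the wooden block, tip 6 mm above the board; when home the shoulder rests on the rocker plate, tip 2 mm above the board.
- pin_head (a point): Grip point on the pin's head, on its axis, 52 mm above its tip and 24 mm above the shoulder.
- wedge: Loose dark steel wedge, 24 mm wide, 114 long, 0.18 kg, lying flat. Origin: centre of the underside of the grip block (30 long, 24 wide, 40 high) at its thick end. The ramp runs to +x: 18 mm high at x = 15 mm, falling evenly (1:6) to 4 mm at the tip at x = 99. It first touches the plate's toe edge with the tip 24 mm inside it; each further 6 mm lifts the toe 1 mm.
- wedge_tip (a point): Middle of the lower edge of the wedge's thin tip, at x = 99 mm in the wedge's frame.
- tin: Bystander: flat round tin with a green lid, 63 mm across, 19 mm high. Origin under its centre.
- pot: Bystander: small red screw pot, 41 mm across, 30 mm high. Origin under its centre.
- eraser: Bystander: cream-coloured abrasive block, 20 x 45 x 14 mm. Origin under its centre.

How it is judged:
By the outcome, as a careful person would: the job done as asked, in the order asked, and still so for the second after the job is handed in, while the arm keeps its last pose, push and grip.
It also fails if it takes over 67 s, if anything falls off the work surface, if the arm or the gripper's body presses on something with over 40 N, if the wrist force passes 120 N, or if a joint passes its speed limit or range.

## Working session

There is one attempt and no reset: what is moved stays moved. The work goes in short steps, Python scripts to look and compute and a shell command to move; the robot and the scene stay as the last step left them, time stands still between calls to the robot, and variables do not carry over. Pictures are saved under pics/ and viewed, about 8 in all and at most 12, crops included, and the job is handed in when it is done.

```bash
mkdir -p pics; ls
python3 - <<'E'
from bench import env
import cv2
print(env.sense())
for c in ["scene","top"]:
    print(c,env.camera_info(c))
    im=env.capture(c); cv2.imwrite(f"pics/{c}0.png",im[:,:,::-1])
    for q in ["board","base","base_hole","plate","plate_hole","toe_plus","toe_minus","pin_block","pin","pin_head","wedge","wedge_tip","tin","pot","eraser"]:
        print(q,[(round(d["score"],2),[round(float(v),1) for v in d["extent"]]) for d in env.spot_in(q,c)[:2]])
E
```

```text
pics
{'clock': 0.0, 'joints': array([-1.33748579e+00,  2.07418932e-01,  1.54297468e+00, -1.90019305e-05,
        1.39349177e+00, -1.50473910e-01]), 'qd': array([-6.41393413e-04, -2.06618128e-03, -5.29537704e-05, -1.10939970e-03,
        8.09022065e-04, -1.96265121e-04]), 'joint_torque': array([ 1.84556902e-04, -3.70874727e+01, -2.81413096e+01,  6.97762915e-02,
        3.60443071e-02, -1.63160785e-04]), 'eef_pos': array([ 0.21509706, -0.53233612,  0.19208164]), 'tcp_rot': array([-1.14498959e-03,  9.81644148e-01,  1.90718255e-01, -5.68087856e-05]), 'force': array([ 0.25366871, -0.26051682,  0.36006987]), 'torque': array([ 0.00296937, -0.04911859,  0.00948486]), 'width': 0.09397179061329067}
scene {'fx': 473.22246171901287, 'fy': 473.22246171901287, 'cx': 279.9259557959259, 'cy': 207.1901258666755, 'distortion': array([-0.03539048,  0.        ,  0.        ,  0.        ,  0.        ]), 'eye': array([0.18326199, 0.79221576, 0.89459554]), 'orientation': array([ 0.08715297, -0.22075902,  0.90102848, -0.3630668 ])}
board [(0.89, [183.1, 133.1, 401.3, 400.2])]
base [(0.73, [278.1, 192.7, 356.
[... 1305 characters left out ...]
200.9, 247.4, 205.6, 256.3])]
plate [(0.92, [299.9, 233.3, 342.4, 258.0]), (0.2, [201.6, 245.5, 208.8, 255.6])]
plate_hole [(0.63, [300.7, 231.7, 343.7, 259.7])]
toe_plus [(0.62, [299.5, 231.8, 347.3, 259.4])]
toe_minus [(0.74, [177.1, 191.1, 187.5, 197.0]), (0.6, [301.8, 231.9, 346.2, 257.0])]
pin_block [(0.62, [194.6, 243.3, 215.9, 258.2]), (0.33, [298.5, 229.6, 345.5, 260.6])]
pin [(0.4, [201.1, 245.7, 208.2, 255.6])]
pin_head [(0.41, [202.2, 247.9, 207.4, 255.7])]
wedge [(0.89, [382.4, 226.2, 399.5, 265.0]), (0.51, [298.0, 231.4, 346.4, 257.5])]
wedge_tip [(0.88, [383.4, 228.2, 398.4, 263.7])]
tin [(0.62, [226.4, 180.6, 246.5, 197.8])]
pot [(0.69, [367.6, 185.7, 377.7, 201.5])]
eraser []
```

Run:
```python
import cv2
a=cv2.imread("pics/top0.png")[170:295,145:425]; cv2.imwrite("pics/t1.png",cv2.resize(a,(784,350),interpolation=cv2.INTER_CUBIC))
a=cv2.imread("pics/scene0.png")[125:345,160:410]; cv2.imwrite("pics/s1.png",cv2.resize(a,(680,598),interpolation=cv2.INTER_CUBIC))
```

```text
(no output)
```

View pics/t1.png

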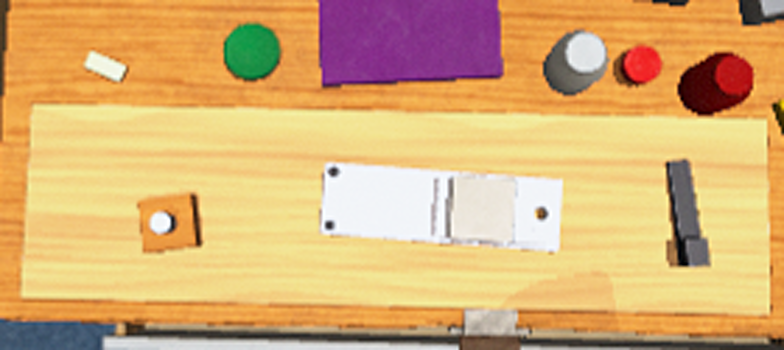

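View pics/s1.png

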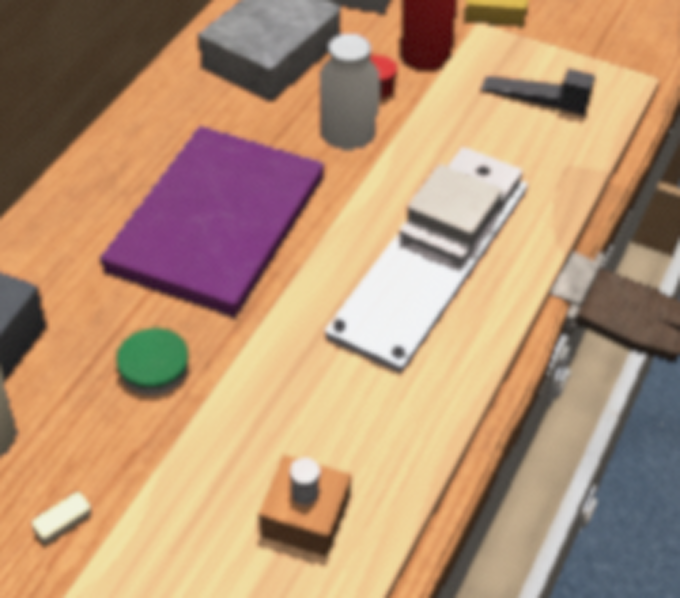

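The top view shows the pin at crop (161,222), the plate hole at (542,213), screw heads at (333,171) and (329,225), and the wedge tip at (677,161) pointing away from the robot with its block at (690,252). The scene view agrees: pin top at (305,470), hole at (483,170), wedge tip at (484,84).

```bash
cat > h.py <<'E'
import numpy as np, cv2
from bench import env
from scipy.spatial.transform import Rotation as R
from scipy.optimize import least_squares
def rot(q): return R.from_quat([q[1],q[2],q[3],q[0]]).as_matrix()
class Cam:
    def __init__(s,n):
        i=env.camera_info(n); s.K=np.array([[i["fx"],0,i["cx"]],[0,i["fy"],i["cy"]],[0,0,1.]]); s.d=np.array(i["distortion"]); s.e=i["eye"]; s.M=rot(i["orientation"])
    def proj(s,P):
        c=(np.atleast_2d(P)-s.e)@s.M
        return cv2.projectPoints(c.reshape(-1,1,3),np.zeros(3),np.zeros(3),s.K,s.d)[0].reshape(-1,2)
    def at(s,uv,z):
        n=cv2.undistortPoints(np.array(uv,float).reshape(-1,1,2),s.K,s.d).reshape(-1,2)
        r=np.c_[n,np.ones(len(n))]@s.M.T
        return s.e+r*((z-s.e[2])/r[:,2])[:,None]
C={n:Cam(n) for n in("scene","top")}
def world(p,L,z0):
    c,s=np.cos(p[2]),np.sin(p[2]); L=np.atleast_2d(L)
    return np.c_[p[0]+c*L[:,0]-s*L[:,1],p[1]+s*L[:,0]+c*L[:,1],z0+L[:,2]]
def fit(obs,z0,p0):
    # obs: list of (cam, local pt, pixel)
    f=lambda p: np.concatenate([C[c].proj(world(p,l,z0))[0]-u for c,l,u in obs])
    r=least_squares(f,p0,loss="soft_l1",x_scale=[.01,.01,.1]); return r.x,r.fun.reshape(-1,2)
T=lambda x,y:np.array([x/2.8+145-.3,y/2.8+170-.3])
S=lambda x,y:np.array([x/2.72+160-.3,y/2.72+125-.3])
E
python3 - <<'E'
from h import *
np.set_printoptions(precision=4,suppress=True)
b=[.128,.038,.012]
o=[("top",[-.118,.029,.017],T(333,171)),("top",[-.118,-.029,.017],T(329,225)),("top",[.105,0,.030],T(542,213)),
("top",[-.128,.038,.012],T(323,163)),("top",[-.128,-.038,.012],T(321,235)),("top",[.128,.038,.012],T(563,180)),("top",[.128,-.038,.012],T(559,251)),
("scene",[-.118,.029,.017],S(339,326)),("scene",[-.118,-.029,.017],S(399,352)),("scene",[.105,0,.030],S(483,170)),
("scene",[-.128,.038,.012],S(327,333)),("scene",[-.128,-.038,.012],S(403,366)),("scene",[.128,-.038,.012],S(526,186))]
p,r=fit(o,.016,[.4,.0,-1.5]);print("base",p,np.degrees(p[2]));print(r.T)
print("hole",world(p,[.105,0,.03],.016))
for n in("top","scene"):
    q=o[2 if n=="top" else 9]; print(n,"hole@",C[n].at(q[2],.046))
    pin=T(161,222) if n=="top" else S(305,469); print(n,"pin@",C[n].at(pin,.082))
    print(n,"pot/tin")
# wedge
w=[("top",[.099,0,.004],T(677,161)),("top",[-.015,0,.04],T(693,265)),("top",[.015,0,.04],T(695,239)),
("scene",[.099,0,.004],S(484,83)),("scene",[.015,-.012,.04],S(568,91) if 0 else S(565,71)),("scene",[-.015,-.012,.04],S(594,75))]
p2,r=fit(w,.016,[.3,-.3,0]);print("wedge",p2,np.degrees(p2[2]));print(r.T)
E
```

```text
base [ 0.4622  0.0407 -1.6185] -92.73346788604255
[[-0.0705 -0.0926 -0.6341  0.5398 -0.6614 -0.5772 -0.4544  0.6066  0.3577
   0.1328 -0.4382  0.2107  0.5879]
 [ 0.1963  0.233  -0.1373 -0.0448 -0.553  -0.3426 -0.351  -0.6505 -0.3806
   0.3561 -0.5257  0.3495 -0.7232]]
hole [[ 0.4572 -0.0641  0.046 ]]
top hole@ [[ 0.4568 -0.066   0.046 ]]
top pin@ [[0.4388 0.3288 0.082 ]]
top pot/tin
scene hole@ [[ 0.458  -0.0652  0.046 ]]
scene pin@ [[0.4394 0.329  0.082 ]]
scene pot/tin
wedge [ 0.4199 -0.2224  0.0749] 4.292873641041509
[[-0.0642  0.5966 -0.9954 -0.5814  0.8223  0.6413]
 [-0.6424  0.4253 -0.6482 -0.1992 -0.5566  0.7297]]
```

```bash
cat > go.py <<'E'
# prints shift/turn (tool axes) to reach TCP x y z with tool-y yaw (deg), tool down
import sys; from h import *
s=env.sense(); M=rot(s["tcp_rot"])
def go(x,y,z,yaw):
    a=np.radians(yaw); Y=np.array([np.cos(a),np.sin(a),0]); Z=np.array([0,0,-1.]); G=np.c_[np.cross(Y,Z),Y,Z]
    print((x,y,z,yaw),"shift",np.round(M.T@(np.array([x,y,z])-s["eef_pos"]),4).tolist(),"turn",np.round(np.degrees(R.from_matrix(M.T@G).as_rotvec()),2).tolist())
if __name__=="__main__":
    a=list(map(float,sys.argv[1:]))
    for i in range(0,len(a),4): go(*a[i:i+4])
E
python3 go.py .42 -.1 .17 -2.7
```

```text
(0.42, -0.1, 0.17, -2.7) shift [0.352, -0.325, 0.0233] turn [-0.0, -0.0, -65.31]
```

```bash
python3 -m pendant '[[1,[0.352,-0.325,0.0233],[0,0,-65.3]],[1,[0.352,-0.325,0.0233],[0,0,-65.3]],[1,[0.352,-0.325,0.0233],[0,0,-65.3]],[1,[0.352,-0.325,0.0233],[0,0,-65.3]],[1,[0.352,-0.325,0.0233],[0,0,-65.3]],[1,[0.352,-0.325,0.0233],[0,0,-65.3]],[1,[0.352,-0.325,0.0233],[0,0,-65.3]],[1,[0.352,-0.325,0.0233],[0,0,-65.3]],[1,[0.352,-0.325,0.0233],[0,0,-65.3]],[1,[0.352,-0.325,0.0233],[0,0,-65.3]]]'; python3 go.py .439 .329 .15 -2.7
```

```text
clock: 2.43
eef_pos: [0.3936, -0.1551, 0.1733]
tcp_rot: [0.001, 0.722, 0.692, 0.0]
force: [0.5, -0.9, 0.2]
width: 0.0942
(0.439, 0.329, 0.15, -2.7) shift [0.4856, 0.0243, 0.023] turn [0.06, 0.04, 0.22]
```

```bash
python3 -m pendant '[[1,[0.486,0.024,0.023],[0,0,0]],[1,[0.486,0.024,0.023],[0,0,0]],[1,[0.486,0.024,0.023],[0,0,0]],[1,[0.486,0.024,0.023],[0,0,0]],[1,[0.486,0.024,0.023],[0,0,0]],[1,[0.486,0.024,0.023],[0,0,0]],[1,[0.486,0.024,0.023],[0,0,0]],[1,[0.486,0.024,0.023],[0,0,0]],[1,[0.486,0.024,0.023],[0,0,0]],[1,[0.486,0.024,0.023],[0,0,0]]]'; python3 go.py .439 .329 .10 -2.7;python3 go.py .439 .329 .066 -2.7
```

```text
clock: 3.27
eef_pos: [0.4318, 0.2598, 0.1536]
tcp_rot: [0.001, 0.722, 0.692, 0.001]
force: [1.4, -0.5, -0.0]
width: 0.0941
(0.439, 0.329, 0.1, -2.7) shift [0.0695, 0.0041, 0.0536] turn [0.11, 0.03, 0.25]
(0.439, 0.329, 0.066, -2.7) shift [0.0695, 0.0041, 0.0876] turn [0.11, 0.03, 0.25]
```

```bash
python3 -m pendant '[[0.6,[0.035,0.002,0.0],[0,0,0.2]],[0.6,[0.0695,0.004,0.01],[0,0,0.2]],[0.6,[0.0695,0.004,0.03],[0,0,0.2]],[0.6,[0.0695,0.004,0.05],[0,0,0.2]],[0.6,[0.0695,0.004,0.0536],[0,0,0.2]],[0.6,[0.0695,0.004,0.0536],[0,0,0.2]]]'
python3 - <<'E'
from h import *
im=env.capture("scene"); t=env.capture("top"); s=env.sense(); p=s["eef_pos"]; print(p)
for n,i in(("scene",im),("top",t)):
    u=C[n].proj([p,p+[0,0,.011]])[0]; print(n,u)
    x,y=map(int,u); c=i[y-50:y+50,x-65:x+65,::-1].copy()
    cv2.imwrite(f"pics/a_{n}.png",cv2.resize(c,None,fx=3,fy=3,interpolation=cv2.INTER_CUBIC))
cv2.imwrite("pics/a.png",np.hstack([cv2.imread("pics/a_scene.png"),cv2.imread("pics/a_top.png")]))
E
```

```text
clock: 3.77
eef_pos: [0.4372, 0.3283, 0.0982]
tcp_rot: [0.0, 0.723, 0.691, -0.002]
force: [-0.1, -0.3, -1.3]
width: 0.0583
[0.4393817  0.32898532 0.10078577]
scene [271.74904827 291.89520824]
top [200.65119742 248.71660965]
```

View pics/a.png

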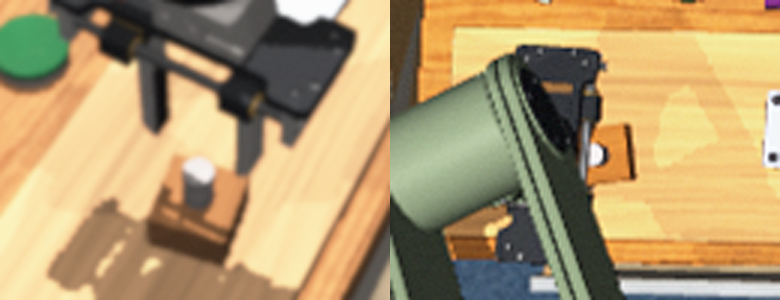

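The pin top at (200,165) sits between the fingertips at (153,130) and (248,170), so the gripper is aligned. Descending to grip.

```bash
python3 -m pendant '[[0.6,[0,0,0.017],[0,0,0]],[0.6,[0,0,0.034],[0,0,0]],[0.6,[0,0,0.034],[0,0,0]],[0.1,[0,0,0.034],[0,0,0]],[0.1,[0,0,0.034],[0,0,0]],[0.1,[0,0,0.034],[0,0,0]],[0.1,[0,0,0.034],[0,0,0]],[0.1,[0,0,0.034],[0,0,0]],[0.1,[0,0,0.034],[0,0,0]],[0.1,[0,0,0.034],[0,0,0]]]' 25
```

```text
clock: 4.7
eef_pos: [0.4398, 0.3292, 0.0674]
tcp_rot: [0.001, 0.723, 0.69, 0.001]
force: [-0.5, -0.4, 2.8]
width: 0.0188
```

```bash
python3 go.py .439 .329 .12 -2.7 .4575 -.065 .12 -2.7
```

```text
(0.439, 0.329, 0.12, -2.7) shift [-0.0003, -0.0006, -0.0526] turn [0.21, -0.03, 0.02]
(0.4575, -0.065, 0.12, -2.7) shift [-0.393, 0.0363, -0.0527] turn [0.21, -0.03, 0.02]
```

```bash
python3 -m pendant '[[0.1,[0,0,-0.02],[0,0,0]],[0.1,[0,0,-0.04],[0,0,0]],[0.1,[0,0,-0.053],[0,0,0]],[0.1,[0,0,-0.053],[0,0,0]]]'
python3 - <<'E'
from h import *
im=env.capture("scene"); s=env.sense(); p=s["eef_pos"]; print(p,s["width"],s["force"],s["torque"])
u=C["scene"].proj(p)[0];print(u,C["scene"].proj([p+[0,0,.038],p-[0,0,.022],p-[0,0,.05]]))
x,y=map(int,u); cv2.imwrite("pics/b.png",cv2.resize(im[y-40:y+50,x-60:x+60,::-1],None,fx=6,fy=6,interpolation=cv2.INTER_CUBIC))
E
```

```text
clock: 5.03
eef_pos: [0.4419, 0.3305, 0.1236]
tcp_rot: [0.002, 0.723, 0.69, 0.005]
force: [0.8, 0.2, -1.8]
width: 0.0188
[0.44085044 0.32991435 0.12187481] 0.018864159958265382 [-0.19773427  0.62489468 -0.77858426] [-0.01779662 -0.07545493  0.02780571]
[270.7609623 285.8879589] [[270.54331113 274.42706103]
 [270.88128085 292.21350585]
 [271.02876162 299.9572818 ]]
```

View pics/b.png

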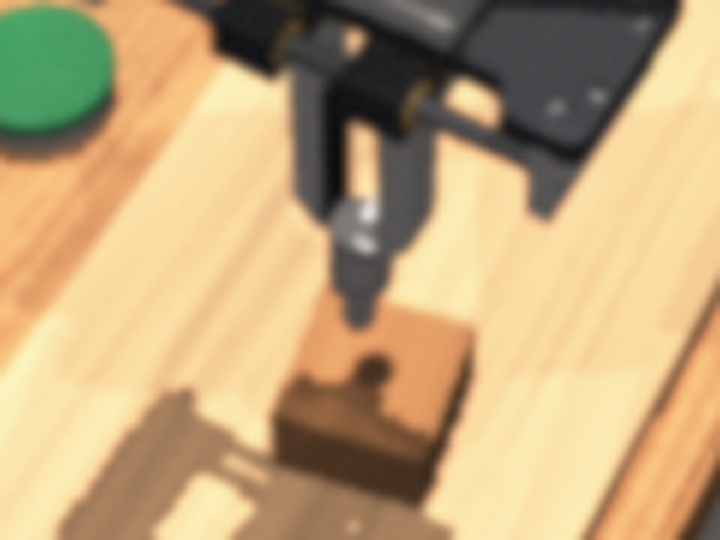

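Pin held upright, its tip at crop (358,325), clear of the block. Carrying it to above the plate hole.

```bash
python3 go.py .4575 -.065 .13 -2.7; python3 -m pendant '[[0.1,[-0.0417,0.004,-0.01],[0,0,0]],[0.1,[-0.08,0.008,-0.01],[0,0,0]],[0.1,[-0.12,0.011,-0.01],[0,0,0]],[0.1,[-0.16,0.015,-0.01],[0,0,0]],[0.1,[-0.2,0.018,-0.01],[0,0,0]],[0.1,[-0.24,0.022,-0.01],[0,0,0]],[0.1,[-0.28,0.026,-0.01],[0,0,0]],[0.1,[-0.32,0.03,-0.01],[0,0,0]],[0.1,[-0.355,0.033,-0.01],[0,0,0]],[0.1,[-0.375,0.035,-0.01],[0,0,0]]]'; python3 go.py .4575 -.065 .104 -2.7
```

```text
(0.4575, -0.065, 0.13, -2.7) shift [-0.3937, 0.0351, -0.0088] turn [0.39, -0.14, 0.02]
clock: 5.92
eef_pos: [0.457, -0.0495, 0.1298]
tcp_rot: [0.001, 0.724, 0.689, 0.002]
force: [-0.2, 0.9, -0.6]
width: 0.0183
(0.4575, -0.065, 0.104, -2.7) shift [-0.0155, 0.0011, 0.0258] turn [0.27, -0.1, -0.14]
```

```bash
python3 -m pendant '[[0.1,[-0.0155,0.001,0.0],[0.3,-0.1,0]],[0.1,[-0.0155,0.001,0.013],[0.3,-0.1,0]],[0.1,[-0.0155,0.001,0.0258],[0.3,-0.1,0]],[0.1,[-0.0155,0.001,0.0258],[0.3,-0.1,0]],[0.1,[-0.0155,0.001,0.0258],[0.3,-0.1,0]]]'
python3 - <<'E'
from h import *
P=[]
for k in range(3):
    im=env.capture("scene"); P.append(env.sense()["eef_pos"]); t=env.capture("top"); P.append(env.sense()["eef_pos"])
P=np.array(P);p=P.mean(0);print(p,P.std(0))
c=C["scene"]; H=c.proj([.4575,-.065,.046])[0]; print("hole",H,"tip",c.proj(p-[0,0,.044]),"shoulder",c.proj(p-[0,0,.016]),"top",c.proj(p+[0,0,.016]))
x,y=map(int,H);print(x,y); a=cv2.resize(im[y-40:y+25,x-32:x+33,::-1],None,fx=6,fy=6,interpolation=cv2.INTER_CUBIC)
H=C["top"].proj([.4575,-.065,.046])[0];x,y=map(int,H);print(H,C["top"].proj(p)); b=cv2.resize(t[y-32:y+33,x-32:x+33,::-1],None,fx=6,fy=6,interpolation=cv2.INTER_CUBIC)
cv2.imwrite("pics/c.png",np.hstack([a,b]))
E
```

```text
clock: 6.33
eef_pos: [0.4556, -0.0645, 0.1022]
tcp_rot: [-0.002, 0.724, 0.689, -0.001]
force: [-0.7, 1.0, 0.2]
width: 0.0188
[ 0.45754978 -0.064769    0.10417469] [4.92902361e-04 9.70605967e-05 5.27614909e-04]
hole [337.42892065 187.31739417] tip [[337.87534512 183.38260868]] shoulder [[338.88409452 175.31576209]] top [[340.07760128 165.7595004 ]]
337 187
[337.92765725 245.54063024] [[340.45868404 245.13987055]]
```

View pics/c.png

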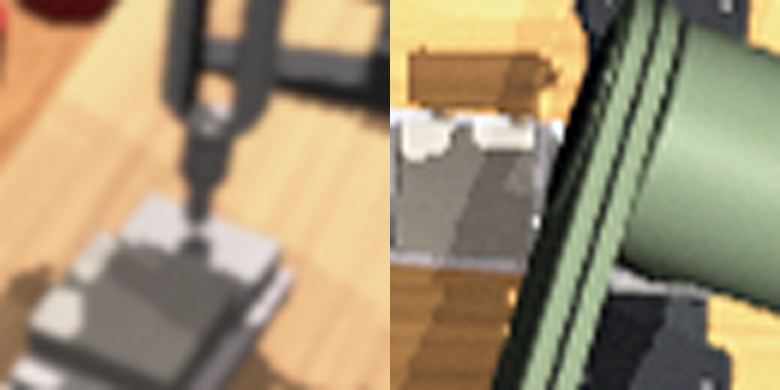

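```bash
python3 go.py .4575 -.065 .104 -2.7 .4575 -.065 .086 -2.7
```

```text
(0.4575, -0.065, 0.104, -2.7) shift [-0.0001, -0.0004, 0.0006] turn [0.04, 0.02, -0.1]
(0.4575, -0.065, 0.086, -2.7) shift [-0.0001, -0.0005, 0.0186] turn [0.04, 0.02, -0.1]
```

```bash
python3 -m pendant '[[0.1,[0,-0.0004,0.005],[0,0,0]],[0.1,[0,-0.0004,0.009],[0,0,0]],[0.1,[0,-0.0004,0.012],[0,0,0]],[0.1,[0,-0.0004,0.014],[0,0,0]],[0.1,[0,-0.0004,0.016],[0,0,0]],[0.1,[0,-0.0004,0.018],[0,0,0]],[0.1,[0,-0.0004,0.020],[0,0,0]],[0.1,[0,-0.0004,0.020],[0,0,0]]]'; python3 go.py .4575 -.065 .084 -2.7; python3 -c "
from h import *
s=env.sense();print(s['eef_pos'],s['force'],s['torque'])"
```

```text
clock: 7.3
eef_pos: [0.4572, -0.0648, 0.0841]
tcp_rot: [-0.0, 0.724, 0.69, -0.0]
force: [-0.8, -0.1, -1.0]
width: 0.0186
(0.4575, -0.065, 0.084, -2.7) shift [-0.0002, 0.0003, 0.0001] turn [-0.01, 0.01, -0.11]
[ 0.45721136 -0.06478474  0.08413818] [-0.80245342 -0.07907797 -0.98022184] [-0.05786736 -0.06106321 -0.0043008 ]
```

```bash
python3 -m pendant '[[0.1,[0,0.0003,0.003],[0,0,0]],[0.1,[0,0.0003,0.006],[0,0,0]],[0.1,[0,0.0003,0.009],[0,0,0]],[0.1,[0,0.0003,0.012],[0,0,0]],[0.1,[0,0.0003,0.015],[0,0,0]],[0.1,[0,0.0003,0.018],[0,0,0]],[0.1,[0,0.0003,0.020],[0,0,0]],[0.1,[0,0.0003,0.0215],[0,0,0]],[0.1,[0,0.0003,0.0215],[0,0,0]]]'; python3 go.py .4575 -.065 .062 -2.7
```

```text
clock: 8.05
eef_pos: [0.4578, -0.0647, 0.0636]
tcp_rot: [-0.0, 0.724, 0.69, 0.0]
force: [-1.2, 1.8, 6.5]
width: 0.0185
(0.4575, -0.065, 0.062, -2.7) shift [-0.0003, -0.0003, 0.0016] turn [-0.01, -0.01, -0.11]
```

```bash
python3 -m pendant '[[0.1,[0,0,0.001],[0,0,0]],[0.1,[0,0,0.0025],[0,0,0]],[0.1,[0,0,0.0025],[0,0,0]]]'; python3 -m pendant '[[0.1,[0,0,0],[0,0,0]],[0.45,[0,0,0],[0,0,0]],[0.45,[0,0,0],[0,0,0]],[0.45,[0,0,0],[0,0,0]],[0.45,[0,0,0],[0,0,0]]]'; python3 go.py .4575 -.065 .15 -2.7
```

```text
clock: 8.3
eef_pos: [0.4581, -0.0647, 0.0634]
tcp_rot: [-0.0, 0.724, 0.69, -0.0]
force: [-6.4, 1.9, 16.0]
width: 0.0188
clock: 8.72
eef_pos: [0.4579, -0.0647, 0.0631]
tcp_rot: [-0.001, 0.724, 0.69, -0.0]
force: [0.2, 0.0, -0.2]
width: 0.0408
(0.4575, -0.065, 0.15, -2.7) shift [-0.0003, -0.0005, -0.0869] turn [-0.06, -0.02, -0.09]
```

```bash
python3 -m pendant '[[0.45,[0,0,-0.03],[0,0,0]],[0.45,[0,0,-0.06],[0,0,0]],[0.6,[0,0,-0.09],[0,0,0]],[0.6,[-0.03,0.0,-0.10],[0,0,-7]],[0.6,[-0.06,-0.01,-0.10],[0,0,-14]],[0.6,[-0.09,-0.02,-0.1],[0,0,-21]],[0.6,[-0.12,-0.03,-0.1],[0,0,-28]],[0.6,[-0.15,-0.03,-0.1],[0,0,-35]],[0.6,[-0.15,-0.03,-0.1],[0,0,-42]],[0.6,[-0.15,-0.03,-0.1],[0,0,-49]]]'; python3 go.py .4199 -.2224 .14 94.3
```

```text
clock: 9.55
eef_pos: [0.4203, -0.215, 0.1628]
tcp_rot: [-0.001, 0.378, 0.926, -0.0]
force: [-0.3, -0.0, -0.7]
width: 0.0565
(0.4199, -0.2224, 0.14, 94.3) shift [-0.005, -0.0056, 0.0228] turn [-0.0, -0.08, -48.66]
```

```bash
python3 -m pendant '[[0.6,[-0.005,-0.0056,0.01],[0,0,-7]],[0.6,[-0.005,-0.0056,0.0228],[0,0,-14]],[0.6,[-0.005,-0.0056,0.0228],[0,0,-21]],[0.6,[-0.005,-0.0056,0.0228],[0,0,-28]],[0.6,[-0.005,-0.0056,0.0228],[0,0,-35]],[0.6,[-0.005,-0.0056,0.0228],[0,0,-42]],[0.6,[-0.005,-0.0056,0.0228],[0,0,-48.7]],[0.6,[-0.005,-0.0056,0.0228],[0,0,-48.7]]]'; python3 go.py .4199 -.2224 .09 94.3 .4199 -.2224 .036 94.3
python3 - <<'E'
from h import *
im=env.capture("scene"); p=env.sense()["eef_pos"]; c=C["scene"]
print(c.proj([p,[p[0],p[1],.056]]), "pin top exp",c.proj([.4575,-.065,.078]))
cv2.imwrite("pics/d.png",cv2.resize(im[110:230,280:420,::-1],None,fx=5,fy=5,interpolation=cv2.INTER_CUBIC))
E
```

```text
clock: 10.22
eef_pos: [0.4198, -0.2224, 0.1396]
tcp_rot: [-0.001, -0.039, 0.999, 0.0]
force: [-0.5, 0.1, -0.1]
width: 0.0565
(0.4199, -0.2224, 0.09, 94.3) shift [-0.0002, -0.0001, 0.0496] turn [0.05, -0.09, 0.14]
(0.4199, -0.2224, 0.036, 94.3) shift [-0.0003, -0.0001, 0.1036] turn [0.05, -0.09, 0.14]
[[376.85051322 129.67076003]
 [372.33058469 154.18734434]] pin top exp [[338.56673937 178.22981744]]
```

View pics/d.png

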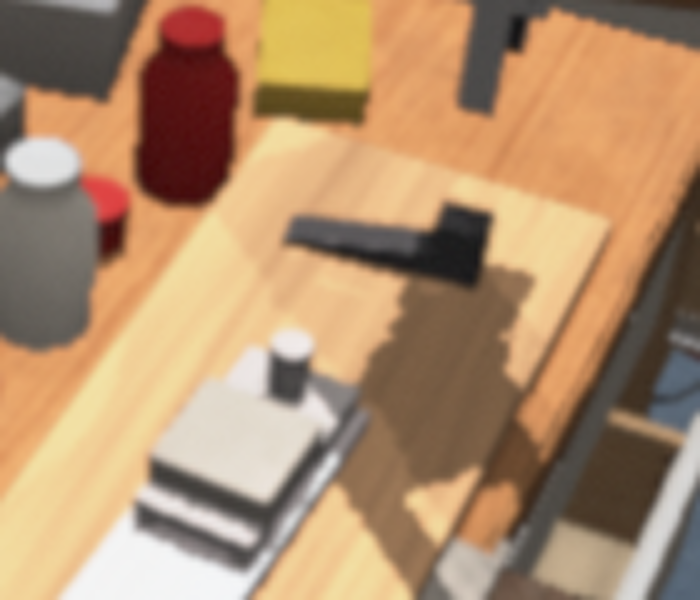

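The pin stands seated, its head top at crop (292,345), where a home pin should appear. The wedge block's top centre at (465,222) matches the estimate. Descending on it.

```bash
python3 -m pendant '[[0.6,[0,0,0.035],[0,0,0]],[0.6,[0,0,0.065],[0,0,0]],[0.6,[0,0,0.09],[0,0,0]],[0.6,[0,0,0.1036],[0,0,0.1]],[0.6,[0,0,0.1036],[0,0,0.1]],[0.1,[0,0,0.1036],[0,0,0.1]],[0.1,[0,0,0.1036],[0,0,0.1]],[0.1,[0,0,0.1036],[0,0,0.1]],[0.1,[0,0,0.1036],[0,0,0.1]],[0.1,[0,0,0.1036],[0,0,0.1]]]' 50;  python3 -m pendant '[[0.1,[0,0,0],[0,0,0]],[0.1,[0,0,0],[0,0,0]],[0.1,[0,0,0],[0,0,0]]]';  python3 go.py .4199 -.2224 .036 94.3
```

```text
clock: 11.1
eef_pos: [0.4206, -0.2231, 0.0373]
tcp_rot: [0.0, -0.036, 0.999, -0.001]
force: [0.2, -1.2, 0.1]
width: 0.0269
clock: 11.35
eef_pos: [0.4206, -0.2231, 0.0374]
tcp_rot: [0.0, -0.036, 0.999, -0.001]
force: [-0.0, -0.8, -0.0]
width: 0.0234
(0.4199, -0.2224, 0.036, 94.3) shift [0.0006, 0.0008, 0.0014] turn [-0.08, 0.03, -0.22]
```

```bash
python3 -m pendant '[[0.1,[0,0,-0.02],[0,0,0]],[0.1,[0,0,-0.05],[0,0,0]],[0.1,[0,0,-0.08],[0,0,0]],[0.1,[0,0,-0.11],[0,0,0]],[0.1,[0,0,-0.125],[0,0,0]],[0.1,[0,0,-0.125],[0,0,0]]]';  python3 go.py .4673 .1486 .16 -2.7
```

```text
clock: 11.85
eef_pos: [0.423, -0.2248, 0.1666]
tcp_rot: [0.004, -0.036, 0.999, -0.003]
force: [0.8, -0.3, -1.7]
width: 0.0227
(0.4673, 0.1486, 0.16, -2.7) shift [-0.0707, 0.3694, 0.0044] turn [0.03, 0.64, 96.78]
```

```bash
python3 -m pendant '[[0.1,[-0.007,0.026,0],[0,0,7]],[0.1,[-0.014,0.053,0],[0,0,14]],[0.1,[-0.02,0.08,0],[0,0,21]],[0.1,[-0.026,0.106,0],[0,0,28]],[0.1,[-0.03,0.132,0],[0,0,35]],[0.1,[-0.036,0.16,0],[0,0,42]],[0.1,[-0.04,0.185,0],[0,0,49]],[0.1,[-0.045,0.21,0],[0,0,56]],[0.1,[-0.05,0.24,0],[0,0,63]],[0.1,[-0.053,0.265,0],[0,0,70]]]';  python3 go.py .4673 .1486 .12 -2.7
```

```text
clock: 12.68
eef_pos: [0.4556, 0.0449, 0.163]
tcp_rot: [0.003, 0.546, 0.838, -0.001]
force: [0.2, -0.3, -1.6]
width: 0.0233
(0.4673, 0.1486, 0.12, -2.7) shift [0.0904, 0.0526, 0.0424] turn [0.17, 0.38, 26.57]
```

```bash
python3 -m pendant '[[0.1,[0.02,0.012,0],[0,0,7]],[0.1,[0.05,0.03,0],[0,0,14]],[0.1,[0.08,0.045,0],[0,0,21]],[0.1,[0.0904,0.0526,0.0],[0.2,0.4,26.6]],[0.1,[0.0904,0.0526,0.025],[0.2,0.4,26.6]],[0.1,[0.0904,0.0526,0.055],[0.2,0.4,26.6]],[0.1,[0.0904,0.0526,0.075],[0.2,0.4,26.6]],[0.1,[0.0904,0.0526,0.075],[0.2,0.4,26.6]],[0.1,[0.0904,0.0526,0.075],[0.2,0.4,26.6]]]';  python3 - <<'E'
from h import *
P=[];I=[]
for k in range(3):
    im=env.capture("scene"); s=env.sense(); P.append(s["eef_pos"])
t=env.capture("top")
P=np.array(P);p=P.mean(0);print(p,P.std(0))
cv2.imwrite("pics/e.png",np.hstack([cv2.resize(im[160:290,250:380,::-1],(400,400),interpolation=cv2.INTER_CUBIC),cv2.resize(t[190:290,230:330,::-1],(400,400),interpolation=cv2.INTER_CUBIC)]))
yaw=R.from_matrix(rot(s["tcp_rot"])).as_matrix()[:,1]; print("yaw_y",np.degrees(np.arctan2(yaw[1],yaw[0])), "z",rot(s["tcp_rot"])[:,2])
a=np.arctan2(yaw[1],yaw[0])-np.pi/2; z0=p[2]-.0204
for n,pt in dict(tip=[.099,0,.0],tipL=[.099,.012,.004],tipR=[.099,-.012,.004],bt1=[.015,.012,.04],bt2=[.015,-.012,.04],bt3=[-.015,-.012,.04],bb=[-.015,.012,0]).items():
    u=C["scene"].proj(world([p[0],p[1],a],pt,z0))[0]; print(n,np.round((u-[250,160]+.5)*400/130-.5))
E
```

```text
clock: 13.43
eef_pos: [0.4648, 0.1481, 0.0849]
tcp_rot: [-0.002, 0.724, 0.69, -0.003]
force: [-0.3, -0.8, -1.4]
width: 0.0233
[0.46778252 0.1484028  0.08774306] [7.89051161e-04 5.52980285e-05 7.96577085e-04]
yaw_y -2.7377762100835 z [ 1.87159710e-03  6.73558782e-04 -9.99998022e-01]
tip [210. 153.]
tipL [196. 143.]
tipR [224. 155.]
bt1 [146. 181.]
bt2 [175. 193.]
bt3 [156. 220.]
bb [125. 243.]
```

View pics/e.png

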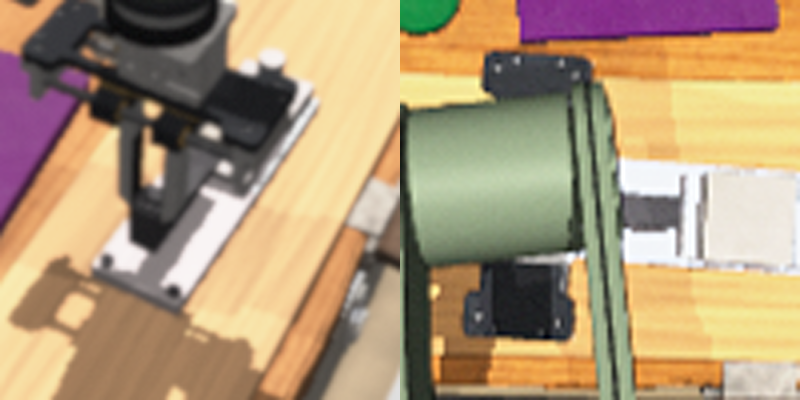

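Run:
```python
from h import *
c=C["top"]; p=[.46778,.1484,np.radians(-92.74)]; b=[.4622,.0407,np.radians(-92.73)]
f=lambda P:np.round((c.proj(P)-[230,190]+.5)*4-.5+[400,0],1)
print("tip top",f(world(p,[[.099,.012,.004],[.099,-.012,.004],[.06,.012,.0105],[.06,-.012,.0105]],.0673)))
print("plate toe edge top",f(world(b,[[-.005,.032,.018],[-.005,-.032,.018]],.016)))
print("base edges at x=-20",f(world(b,[[-.02,.038,.012],[-.02,-.038,.012]],.016)))
t=env.capture("top"); g=cv2.cvtColor(t,cv2.COLOR_RGB2GRAY)
for u in (287,290,293,296): print(u,g[226:260,u].tolist())
for v in (240,243,246): print(v,g[v,284:312].tolist())
```

```text
tip top [[680.5 195.5]
 [678.4 228.6]
 [626.8 191.4]
 [624.5 224.7]]
plate toe edge top [[685.9 171.6]
 [680.4 257.1]]
base edges at x=-20 [[666.4 162.7]
 [659.7 263.8]]
287 [208, 204, 205, 218, 240, 246, 245, 245, 247, 245, 249, 241, 168, 104, 109, 110, 108, 114, 110, 112, 121, 229, 252, 248, 246, 247, 247, 247, 249, 238, 200, 205, 209, 204]
290 [209, 202, 204, 212, 238, 247, 246, 245, 245, 246, 247, 241, 174, 102, 107, 107, 105, 107, 108, 102, 98, 121, 226, 248, 245, 246, 245, 245, 247, 239, 206, 201, 206, 203]
293 [195, 188, 191, 192, 237, 247, 246, 245, 245, 246, 246, 250, 217, 101, 91, 96, 96, 96, 95, 95, 81, 113, 230, 249, 246, 246, 246, 246, 248, 222, 170, 203, 207, 200]
296 [192, 191, 189, 194, 228, 245, 246, 245, 245, 245, 245, 250, 223, 111, 92, 97, 95, 99, 97, 92, 85, 140, 234, 248, 246, 246, 245, 246, 248, 231, 195, 199, 206, 198]
240 [154, 61, 114, 109, 105, 108, 107, 101, 93, 91, 95, 91, 92, 92, 88, 95, 139, 216, 249, 247, 221, 156, 148, 235, 230, 231, 229, 229]
243 [67, 70, 114, 114, 110, 110, 107, 109, 104, 96, 99, 98, 99, 97, 96, 103, 166, 241, 249, 247, 159, 159, 174, 235, 232, 233, 231, 231]
246 [85, 82, 96, 121, 106, 107, 98, 96, 79, 81, 91, 74, 85, 106, 109, 104, 176, 252, 249, 246, 154, 151, 237, 233, 233, 233, 232, 233]
```

Run:
```python
from h import *
im=cv2.imread("pics/top0.png").astype(float)[:,:,0] # blue: white vs wood
c=C["top"]; b=[.4622,.0407,np.radians(-92.73)]
L=[]
for sy in (1,-1):
    Q=[]
    for x in np.arange(-.105,.12,.004):
        u=c.proj(world(b,[x,sy*.038,.012],.016))[0]; k=int(round(u[0])); r=np.arange(int(u[1])-4,int(u[1])+6); col=im[r,k]
        g=np.abs(np.diff(col)); g[g<10]=0
        Q.append([k,(g*(r[:-1]+.5)).sum()/g.sum()])
    W=c.at(Q,.028); f=np.polyfit(W[:,1],W[:,0],1)
    res=W[:,0]-np.polyval(f,W[:,1]); f=np.polyfit(W[abs(res)<.003,1],W[abs(res)<.003,0],1)
    print(sy,"dir",np.degrees(np.arctan(f[0])),"x at y=.06,.1486,.0407,-.065",np.polyval(f,[.06,.1486,.0407,-.065]),res.std()); L.append(np.polyval(f,[.1486,.0407,-.065]))
print("centre",(L[0]+L[1])/2,"width",L[0]-L[1], "model",[world(b,[x,0,0],0)[0][0] for x in(-.108,0,.1058)])
```

```text
1 dir 3.215296374510664 x at y=.06,.1486,.0407,-.065 [0.50296674 0.50794398 0.50188254 0.49594468] 0.0012301619338905738
-1 dir 2.8218502775450087 x at y=.06,.1486,.0407,-.065 [0.42471302 0.42908015 0.42376171 0.41855171] 0.001286976723756351
centre [0.46851207 0.46282212 0.4572482 ] width [0.07886383 0.07812083 0.07739297] model [np.float64(0.4673439818683501), np.float64(0.4622), np.float64(0.4571608029474867)]
```

```bash
python3 go.py .469 .1535 .0515 -3.0
```

```text
(0.469, 0.1535, 0.0515, -3.0) shift [0.005, -0.0002, 0.0375] turn [0.15, -0.05, 0.26]
```

```bash
python3 -m pendant '[[0.1,[0.005,0,0],[0.1,0,0.3]],[0.1,[0.005,0,0.01],[0.1,0,0.3]],[0.1,[0.005,0,0.02],[0.1,0,0.3]],[0.1,[0.005,0,0.03],[0.1,0,0.3]],[0.1,[0.005,0,0.034],[0.1,0,0.3]],[0.1,[0.005,0,0.036],[0.1,0,0.3]],[0.1,[0.005,0,0.036],[0.1,0,0.3]],[0.1,[0.005,0,0.036],[0.1,0,0.3]]]'; python3 -c "
from h import *
for k in range(3):
  env.capture('top'); s=env.sense(); print(s['eef_pos'],s['force'],s['torque'],rot(s['tcp_rot'])[:,2])"; python3 go.py .469 .1535 .049 -3.0
```

```text
clock: 14.35
eef_pos: [0.4692, 0.1535, 0.0528]
tcp_rot: [-0.0, 0.726, 0.688, 0.0]
force: [-0.0, -0.5, -1.9]
width: 0.0229
[0.46947235 0.15350712 0.05312784] [ 0.48472263 -0.11604702 -2.52587655] [-0.0334785  -0.07433983 -0.01405152] [ 1.26684031e-03  9.00846708e-04 -9.99998792e-01]
[0.46967784 0.15352875 0.05337388] [-0.3313991  -0.23024487 -0.93269741] [ 0.07164642 -0.06932162  0.02416593] [ 1.78674876e-03  9.86977610e-04 -9.99997917e-01]
[0.4697275  0.15354986 0.05345149] [-0.03237961  0.36065087 -1.89748625] [ 0.00859313 -0.06776271  0.03086407] [ 1.93549863e-03  9.94541827e-04 -9.99997632e-01]
(0.469, 0.1535, 0.049, -3.0) shift [-0.0001, -0.0007, 0.0045] turn [0.11, -0.06, -0.04]
```

```bash
python3 -m pendant '[[0.1,[0,-0.0005,0.001],[0.1,0,0]],[0.1,[0,-0.0005,0.002],[0.1,0,0]],[0.1,[0,-0.0005,0.003],[0.1,0,0]],[0.1,[0,-0.0005,0.004],[0.1,0,0]],[0.1,[0,-0.0005,0.005],[0.1,0,0]],[0.1,[0,-0.0005,0.0055],[0.1,0,0]],[0.1,[0,-0.0005,0.0055],[0.1,0,0]]]'; python3 -c "
from h import *
for k in range(2):
  env.capture('top'); s=env.sense(); print(s['eef_pos'],s['force'],s['torque'])"; python3 go.py .469 .1535 .049 -3.0
```

```text
clock: 15.08
eef_pos: [0.4694, 0.1537, 0.0493]
tcp_rot: [-0.0, 0.726, 0.688, 0.0]
force: [-3.2, 0.3, 7.1]
width: 0.0233
[0.46943683 0.1537036  0.04930651] [-3.19301958  0.34740391  7.57177962] [-0.0863159   0.60491923 -0.000856  ]
[0.46940216 0.15368227 0.0492845 ] [-3.19980399 -0.78716565  6.98511094] [-0.11048462  0.59344674 -0.04273449]
(0.469, 0.1535, 0.049, -3.0) shift [-0.0002, -0.0004, 0.0003] turn [0.01, -0.06, -0.03]
```

```bash
python3 -m pendant '[[0.1,[-0.003,0,0.0004],[0,0,0]],[0.1,[-0.007,0,0.0004],[0,0,0]],[0.1,[-0.011,0,0.0004],[0,0,0]],[0.1,[-0.015,0,0.0004],[0,0,0]],[0.1,[-0.019,0,0.0004],[0,0,0]],[0.1,[-0.023,0,0.0004],[0,0,0]],[0.1,[-0.026,0,0.0004],[0,0,0]],[0.1,[-0.028,0,0.0004],[0,0,0]],[0.1,[-0.028,0,0.0004],[0,0,0]]]'; python3 go.py .4645 .074 .049 -3.0;  python3 - <<'E'
from h import *
im=env.capture("scene"); s=env.sense(); print(s["eef_pos"],s["force"],s["torque"])
t=env.capture("top")
cv2.imwrite("pics/f.png",np.hstack([cv2.resize(im[165:275,270:380,::-1],(400,400),interpolation=cv2.INTER_CUBIC),cv2.resize(t[200:280,255:335,::-1],(400,400),interpolation=cv2.INTER_CUBIC)]))
E
```

```text
clock: 15.93
eef_pos: [0.4685, 0.1253, 0.0493]
tcp_rot: [0.0, 0.726, 0.688, 0.001]
force: [0.4, 0.5, 4.3]
width: 0.0234
(0.4645, 0.074, 0.049, -3.0) shift [-0.0514, -0.0013, 0.0002] turn [0.07, -0.06, -0.06]
[0.4684784  0.12531399 0.04926157] [0.31716079 1.03304217 4.86598027] [ 0.1658815  -0.26703317  0.08101847]
```

View pics/f.png

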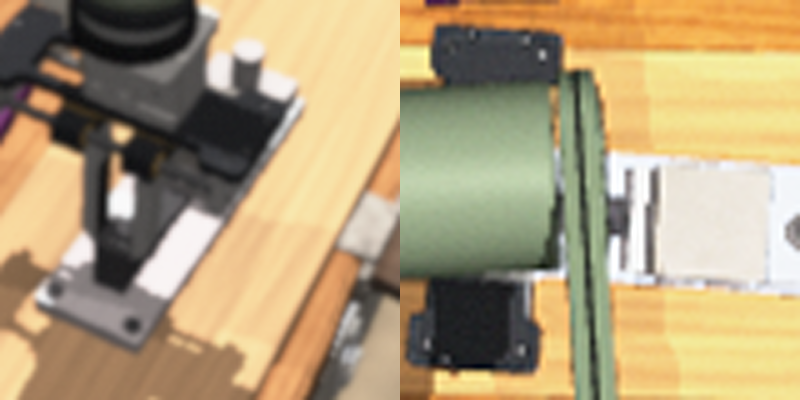

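The top view shows the wedge entering at the middle of the toe: wedge at row 215, toe edge from 170 to 265. Pushing on in small steps while watching the force.

```bash
python3 -m pendant '[[0.1,[-0.002,-0.0004,0.0004],[0,0,0]],[0.1,[-0.004,-0.0008,0.0004],[0,0,0]]]'; python3 -m pendant '[[0.1,[-0.002,0,0.0004],[0,0,0]],[0.1,[-0.004,0,0.0004],[0,0,0]]]';python3 -m pendant '[[0.1,[-0.002,0,0.0004],[0,0,0]],[0.1,[-0.004,0,0.0004],[0,0,0]]]';python3 -m pendant '[[0.1,[-0.002,0,0.0004],[0,0,0]],[0.1,[-0.004,0,0.0004],[0,0,0]]]'; python3 go.py .466 .1026 .049 -3.0
```

```text
clock: 16.2
eef_pos: [0.4681, 0.1221, 0.0493]
tcp_rot: [0.0, 0.726, 0.688, 0.002]
force: [1.8, 6.2, 4.6]
width: 0.0233
clock: 16.37
eef_pos: [0.4683, 0.1199, 0.0493]
tcp_rot: [-0.001, 0.726, 0.688, 0.003]
force: [0.9, 8.3, 6.0]
width: 0.0232
clock: 16.53
eef_pos: [0.4683, 0.1178, 0.0493]
tcp_rot: [-0.002, 0.726, 0.688, 0.005]
force: [-0.4, 8.0, 5.5]
width: 0.0229
clock: 16.7
eef_pos: [0.4683, 0.1159, 0.0493]
tcp_rot: [-0.003, 0.726, 0.687, 0.006]
force: [-0.6, 6.8, 5.8]
width: 0.0234
(0.466, 0.1026, 0.049, -3.0) shift [-0.0134, -0.0016, 0.0001] turn [0.26, -0.77, -0.15]
```

```bash
python3 -m pendant '[[0.1,[0,0,0.0004],[0.2,-0.7,-0.1]],[0.1,[-0.002,-0.0005,0.0005],[0.2,-0.7,-0.1]],[0.1,[-0.004,-0.001,0.0005],[0.2,-0.7,-0.1]],[0.1,[-0.006,-0.001,0.0005],[0.2,-0.8,-0.1]],[0.1,[-0.008,-0.001,0.0005],[0.2,-0.8,-0.1]]]'; python3 go.py .466 .103 .049 -3.0;  python3 -c "
from h import *
s=env.sense(); print(s['eef_pos'],s['force'],s['torque'])"
```

```text
clock: 17.12
eef_pos: [0.4676, 0.1099, 0.0493]
tcp_rot: [-0.0, 0.726, 0.688, 0.002]
force: [0.5, 8.5, 5.4]
width: 0.023
(0.466, 0.103, 0.049, -3.0) shift [-0.007, -0.0013, 0.0002] turn [0.15, -0.19, -0.08]
[0.46764528 0.10994015 0.04926716] [0.50731135 8.45354415 5.39384858] [ 1.5015435  -0.27644434  0.02903719]
```

```bash
python3 -m pendant '[[0.1,[-0.002,-0.0004,0.0005],[0.1,-0.3,0]],[0.1,[-0.004,-0.0008,0.0005],[0.1,-0.4,0]],[0.1,[-0.006,-0.001,0.0005],[0.1,-0.4,0]],[0.1,[-0.0075,-0.001,0.0005],[0.1,-0.4,0]],[0.1,[-0.0075,-0.001,0.0005],[0.1,-0.4,0]]]'; python3 go.py .466 .103 .049 -3.0;  python3 - <<'E'
from h import *
P=[]
for k in range(3):
    im=env.capture("scene"); s=env.sense(); P.append(s["eef_pos"])
t=env.capture("top"); cv2.imwrite("pics/g_scene.png",im[:,:,::-1]); cv2.imwrite("pics/g_top.png",t[:,:,::-1])
print(np.mean(P,0),s["force"],s["torque"],rot(s["tcp_rot"])[:,2])
cv2.imwrite("pics/g.png",np.hstack([cv2.resize(im[165:245,290:370,::-1],(400,400),interpolation=cv2.INTER_CUBIC),cv2.resize(t[210:270,280:340,::-1],(400,400),interpolation=cv2.INTER_CUBIC)]))
E
```

```text
clock: 17.53
eef_pos: [0.4669, 0.1041, 0.0492]
tcp_rot: [0.001, 0.726, 0.688, 0.001]
force: [0.3, 7.3, 5.2]
width: 0.0228
(0.466, 0.103, 0.049, -3.0) shift [-0.0012, -0.0008, 0.0002] turn [0.13, 0.02, -0.11]
[0.46693173 0.10412381 0.04926413] [0.92947428 6.07249824 5.44118989] [ 1.27802345 -0.31748854  0.038366  ] [ 2.25204390e-03 -6.93752725e-04 -9.99997223e-01]
```

View pics/g.png

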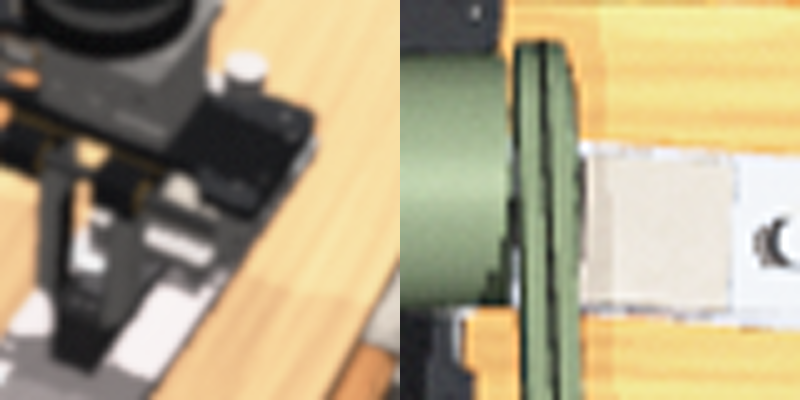

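```bash
python3 -c "
from bench import env
s=env.sense(); print(s['clock'],s['eef_pos'],s['force'],s['width']); print(env.sign_off())"
```

```text
17.7333 [0.46691786 0.10412467 0.04925681] [0.94612885 7.26597649 5.52949039] 0.022950122330483342
the job is handed in; nothing more can be done
None
```

The pin is in the plate's heel hole, and the wedge is under the middle of the toe, still gripped. I handed in at 17.7 s. The toe lift of about 3 mm is worked out, not measured.

- **Pin:** It went in with almost no force until its shoulder stopped it. A 16 N press moved it no further. The next picture showed its head within a pixel of where a home pin should be.
- **Wedge:** I set it flat on the base, where the tool height matched and it pressed down with about 7 N. I then pushed it in along the base's axis. At the end it was within about 1 mm and 0.2° of the centre line, with no tilt and 7 N of push, and its position was steady.
- **Toe lift:** The two estimates disagree slightly. The measured poses give 2.7–2.8 mm, and the rise in force at first touch gives about 3.1 mm. The last pictures were too coarse, and too much hidden by the arm, to see the feet clear of the base.
- **Unexplained reading:** While gripping the 22 mm pin head, the fingers read about 19 mm. The pin still hung upright and went straight in.
- **Tilt during the push:** The tool leaned by about 0.8° partway through, and I corrected it before the end.
- **Other things on the bench:** I kept clear of the tin, pot and eraser, but did not check them again afterwards.

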